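# Pack the sanding float and the hand plane into the tool chest

### The job

Open the wooden tool chest until its lid rests back on its stop, without flinging it. Then lift the sanding float off the hanger's two upturned prongs and set it flat on the floor of the chest's wide bay, and lay the wooden hand plane sole down in the narrow bay (place them, do not drop them). Leave the lid open and the other things on the bench where they are.

Things in the scene. Friction and masses are not known exactly. Their poses are not given: they have to be found in the camera images.
- lid_handle (a point): centre of the lid's handle: a round dark-wood bar, 18 mm thick, 114 mm clear between its end blocks, along the lid's front edge, 14 mm in from it and 170 mm from the hinge line, its centre 45 mm above the lid's top face (lid 184 x 352 x 12 mm, 0.42 kg). Lid closed: x points from the bar towards the hinge, y along the bar, z up; turns with the lid
- lid_hinge (a point): middle of the lid's hinge line, on top of the chest's far wall, 100 mm above the bench; y axis along the hinge. The handle's centre lies 170 mm to -x and 57 mm to +z of it in the lid's frame (179 mm away)
- lid (a joint): opening angle of the lid, rad: 0 closed (starts there), grows as the front edge lifts, 1.70 on its stop (leaning about 7 degrees back beyond upright, where its weight holds it); let go below about 1.4 it falls shut
- chest: fixed wooden chest, outside 180 (x) x 348 (y) x 100 mm high, walls 10, floor 12 mm; origin under its centre on the bench, x from front to hinge side. A divider along x, 8 mm thick and only 40 mm high above the floor, parts a wide bay (190 mm, on the +y side) from a narrow bay (130 mm, -y side); each 160 mm long in x, 88 mm deep
- wide_bay (a point): centre of the floor of the wide bay (160 x 190 mm), axes as the chest
- narrow_bay (a point): centre of the floor of the narrow bay (160 x 130 mm), axes as the chest
- hanger: fixed light-wood stand; origin on the bench under the front faces of its posts, x away from the prongs. Foot 125 x 170 x 18 mm; two posts 24 mm square at y = +-60 mm, x = 0 to 24 mm, 205 mm high. Two steel prongs 10 mm thick at y = +-49 mm reach to x = -88 mm, tops 190 mm above the bench, tips bent up 12 mm (highest point 202 mm)
- sanding_float: sanding float: plywood board 90 (x) x 150 (y) x 12 mm with a bar handle above it, 0.26 kg; origin at the centre of the board's underside, z up. Bar along y, 22 mm square, 148 mm long, centre 73 mm above the underside, 50 mm clear below it but for 10 mm end blocks. Hangs by the bar across both prongs, its board below them, underside 128 mm above the bench
- float_grip (a point): middle of the float's bar handle, 73 mm above the float's underside, y along the bar; grasp from above with the fingers closing along x (22 mm); the 88 mm between the prongs is free. As the board hangs below the prongs, raise it 15 to 35 mm, then draw it 100 mm to the hanger's -x before lifting on
- plane: wooden hand plane lying sole down on the bench: body 140 (x) x 46 (y) x 40 mm, with a round knob near its +x end, a steel iron in the middle and a stub grip near its -x end, up to 70 mm high; 0.45 kg; origin at the centre of its sole, x along its length, z up; grasp across its 46 mm sides
- mallet: bystander: wooden mallet lying down, 48 mm high, handle to -x, head 55 x 110 mm at x = +75 mm, whole length 200 mm
- offcut: bystander: plain wooden block 60 x 160 x 42 mm, origin under its centre
- glue: bystander: white bottle, 60 mm diameter, 170 mm high, origin under its centre
- chisel: bystander: chisel lying along its x axis, about 220 mm long, 26 mm high
- try_square: bystander: try square lying flat, stock 110 x 30 x 18 mm along x, steel blade 35 mm wide reaching 160 mm to +y from x = +35 mm
- wax_tin: bystander: low metal tin, 80 mm diameter, 55 mm high, origin under its centre
- cork_block: bystander: cork block 110 x 62 x 38 mm, origin under its centre
Not all that is in view belongs to the job. Leave any pink look-alike of the sanding_float alone.

How it is judged (in metres and radians):
On the way, in this order (a step that is already met when the one before it is completed fails the run):
1. the lid is open, back on its stop (value of joint lid above 1.62 rad), for 0.2 s.
2. the sanding float is taken off the hanger in the fingers (height (world z) of sanding_float above 0.08 m and (x of sanding_float in the frame of hanger below -0.12 m or z of sanding_float in the frame of hanger above 0.2 m) and contact force between the fingers and sanding_float above 0.5 N and contact force between sanding_float and hanger below 0.1 N), for 0.1 s.
3. the sanding float lies flat in the wide bay (x of sanding_float in the frame of wide_bay between -0.05 and 0.05 m and y of sanding_float in the frame of wide_bay between -0.06 and 0.06 m and z of sanding_float in the frame of wide_bay between -0.006 and 0.01 m and angle between sanding_float's own z axis and vertical below 0.1 rad), for 0.2 s.
At the end, for the whole second after the job is handed in: lid open on its stop (above 1.62 rad), still; float flat in the wide bay, plane sole down in the narrow bay: underside within 10 mm of the floor, tilt below 0.1 rad, origin within 50 mm (x) and 60 mm (y) of the bay centre; both released, at rest (all of step 3 and value of joint lid above 1.62 rad and velocity of joint lid between -0.1 and 0.1 rad/s and x of plane in the frame of narrow_bay between -0.05 and 0.05 m and y of plane in the frame of narrow_bay between -0.06 and 0.06 m and z of plane in the frame of narrow_bay between -0.006 and 0.01 m and angle between plane's own z axis and vertical below 0.1 rad and linear speed of each of sanding_float, plane below 0.03 m/s and angular speed of each of sanding_float, plane below 0.2 rad/s); the robot touches nothing.
It fails at once if the lid is flung (turns faster than 4 rad/s) (velocity of joint lid above 4 rad/s or velocity of joint lid below -4 rad/s).
It fails at once if the sanding float or the plane is dropped (faster than 0.9 m/s out of the fingers) ((linear speed of sanding_float above 0.9 m/s and contact force between the fingers and sanding_float below 0.05 N) or (linear speed of plane above 0.9 m/s and contact force between the fingers and plane below 0.05 N)).
It fails at once if another thing on the bench is pushed away (more than 30 mm) (distance of any of mallet, offcut, glue, chisel, try_square, wax_tin, cork_block from where it was at the start of the episode above 0.03 m).
It also fails if it takes over 72 s, if anything falls off the work surface, if the arm or the gripper's body presses on something with over 40 N, if the wrist force passes 120 N, or if a joint passes its speed limit or range.

### The arm

A 6-joint arm with a two-finger parallel gripper is mounted at the origin on the work surface. World frame = base frame: x ahead of the robot, y to its left, z up, the work surface at z = 0. Lengths are in mm, angles in degrees, forces in N, time in s.
With the tool pointing down it reaches from about 300 to 850 mm from the base axis. Payload 4.2 kg.
Tool frame: the origin (TCP) lies midway between the tips of the shut fingers; the grasp point (between the pads) lies 19 mm behind it; z points along the fingers, y is the line along which they close (so a half turn about z gives the same grasp; the last joint's range is limited). The gripper opens to 91 mm and grips with 3 to 60 N. Pads are 32 mm wide; open, the fingers measure 118 mm over their backs; the gripper's body (76 mm by 178 mm) begins 60 mm behind the grasp point.
Start: joints at [-78.381, 18.312, 89.639, -0, 72.044, -1.146], TCP at [127.055, -560.807, 175.976] pointing down, gripper open.
Joint ranges: [-177.97, 177.97], [-48.28, 115.42], [12.27, 149.76], [-77.06, 257.06], [2.81, 150.46], [-146.56, 146.56]. Speed limits (degrees/s): [147.25, 147.25, 180, 180, 180, 180].

### API

Orientations are given as [roll, pitch, yaw] about the fixed x, y, z axes, in that order (R = Rz(yaw) Ry(pitch) Rx(roll)).
In Python, from workcell import state, grab_frame, camera_model, workorder gives the robot as it stands.
- The arm moves only by the tool carry_out, never from a script. Its argument "commands" is a list of rows, each a list of 7 numbers: the turn, a rotation vector about the tool's x, y, z in degrees, then the shift along the tool's x, y, z in mm, then the opening, from -1 (shut) to 1 (fully open). In form: [[ax, ay, az, dx, dy, dz, hand], ...]. A call has 1 to 20 rows; each row is the pose to reach, as a shift and turn from the pose commanded when the call began, along the tool's axes at that moment; what a row does not reach only later rows make up. A row lasts 1/10 s, in which the tool goes at most 50 mm and 8.59 degrees, less where a joint would pass 70% of its speed; a pose out of reach is approached as far as the arm can. A call with a gripper value outside its range is refused whole. The fingers move at their own pace and stop on an object; "force" is the grip in N (left out, the last holds). Time passes only in rows, so rows that repeat a pose let the fingers close. It gives the time, the measured TCP pose, the force, the opening and the grip force at its end, in the units of the state.
- state(): the state, without advancing time (a new reading comes with each control period).
- grab_frame(name): name is "side" or "top"; returns the picture (480x640x3 uint8, red, green, blue); there is no depth.
- camera_model(name): a dict with "fx", "fy", "cx", "cy" (pixels), "origin" and "rotation" of the camera in the world. Camera axes: x right, y up, looking along -z (the intrinsics and any distortion apply to the point x, -y, -z); pixel columns grow to the right and rows downward; lengths in mm; the calibration is good to about 2 mm. A picture is of the moment at which its call begins. camera_model takes no time and is no camera call.
- workorder.job_done(): hands the job in; it is judged then, once.
The state is a dict: "time_s": time; "qpos": joint angles; "qvel": joint speeds; "effort": joint torques, N m; "ee_pos": TCP position; "ee_rot": TCP orientation; "force": force on the tool from outside, world axes, zero at the start; "torque": the same for the moment, N m; "gripper_width": finger opening in mm; "gripper_force": force on a finger pad.
Only numpy, scipy, OpenCV 4.12 (cv2) and the standard library are available. Lean on these libraries where they do the work, as an engineer would, in place of code of your own. Each camera call takes 0.05 s, during which the arm holds its last target. There are 200 camera calls.

## Working session

There is one attempt and no reset: what is moved stays moved. The work goes in short steps, Python scripts to look and compute and a tool call to move; the robot and the scene stay as the last step left them, time stands still between calls to the robot, and variables do not carry over. Pictures are saved under pics/ and viewed, at most 10 in all, crops included, and the job is handed in when it is done.

Besides the shell and the picture viewer there is one more tool, called after "Emit:" as name(argument=value, ...), one argument or row to a line, values as JSON. carry_out: Moves the arm, as the interface text tells. Its arguments: {"type":"object","properties":{"commands":{"type":"array"},"force":{"type":"number"}},"required":["commands"]}

```bash
ls; mkdir -p pics; python3 - <<'E'
from workcell import *
import cv2
for n in("side","top"):
    cv2.imwrite(f"pics/{n}0.png",grab_frame(n)[:,:,::-1]); print(camera_model(n))
print(state())
E
```

```text
pics
{'fx': 532.2233505155008, 'fy': 532.2233505155008, 'cx': 321.06709922966576, 'cy': 229.60913865736967, 'origin': array([-258.18877758,  983.40620749, 1329.17368612]), 'rotation': array([  47.68351665,   -0.9481884 , -140.00690648])}
{'fx': 482.4618076381452, 'fy': 482.4618076381452, 'cx': 315.64296432628277, 'cy': 228.6742193513623, 'origin': array([ 347.14310976,    6.51448631, 1417.15545251]), 'rotation': array([  9.45232065,   0.57292847, -91.57073688])}
{'time_s': 0.1, 'qpos': array([-7.83815993e+01,  1.83485446e+01,  8.96993185e+01, -4.65773240e-04,
        7.20442813e+01, -1.14592584e+00]), 'qvel': array([-0.08533575, -0.09742836, -0.15970753, -0.01172513, -0.08499802,
       -0.03581919]), 'effort': array([-3.29177583e-04, -4.13333917e+01, -2.32510346e+01,  7.28492090e-02,
        4.22156404e-02, -6.22588641e-05]), 'ee_pos': array([ 126.9356212 , -560.28738231,  175.19938882]), 'ee_rot': array([-1.79907865e+02, -1.40001314e-03,  1.27644694e+01]), 'force': array([0.64368231, 0.01374688, 0.24165242]), 'torque': array([ 0.03786579, -0.01437196,  0.00660792]), 'gripper_force': 0.0, 'gripper_width': 91.46449967249721}
```

View pics/side0.png

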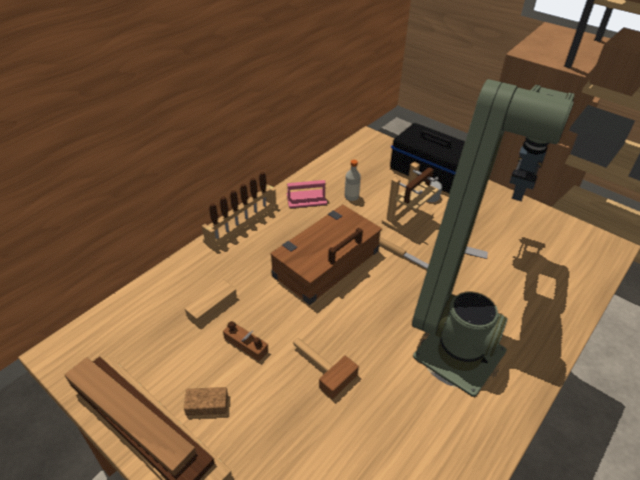

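View pics/top0.png

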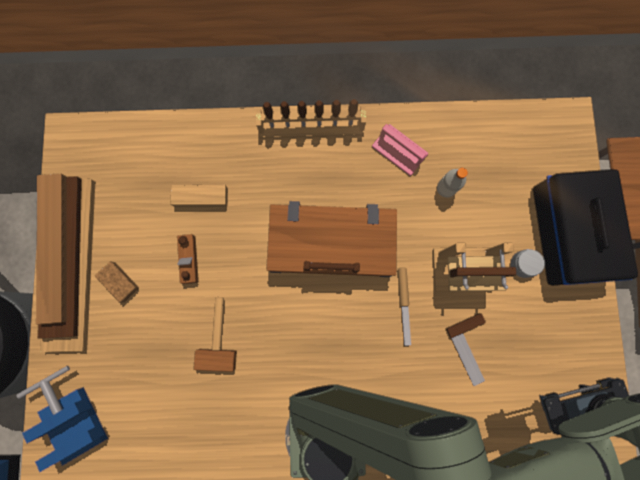

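The side view shows the chest at (327,250), the plane at (245,338), the hanger with the dark float at (412,195) and the pink decoy at (307,193). In the top view the chest is at (333,240), the plane at (187,260), the float at (482,270) and the pink decoy at (400,150). The wax tin is close to the hanger, at (528,262). The float candidates are dark (482,270) and pink (400,150), so I choose the dark one on the hanger. The plane candidates are the plane (187,260), offcut (198,195) and cork (117,283), so I choose (187,260), which has a knob and an iron. Next I'll check these in close crops.

```bash
cat > h.py <<'E'
import numpy as np, cv2
from scipy.spatial.transform import Rotation as R
from workcell import *
C={n:camera_model(n) for n in("side","top")}
def ray(n,p):
    c=C[n]; r=R.from_euler('xyz',c['rotation'],degrees=True)
    d=r.apply([(p[0]-c['cx'])/c['fx'],-(p[1]-c['cy'])/c['fy'],-1]); return c['origin'],d/np.linalg.norm(d)
def tri(ps,pt):
    a,u=ray("side",ps); b,v=ray("top",pt)
    s,t=np.linalg.lstsq(np.c_[u,-v],b-a,rcond=None)[0]
    return np.round((a+s*u+b+t*v)/2,1), round(np.linalg.norm(a+s*u-b-t*v),1)
def atz(n,p,z):
    o,d=ray(n,p); return np.round(o+d*(z-o[2])/d[2],1)
def proj(n,P):
    c=C[n]; q=R.from_euler('xyz',c['rotation'],degrees=True).inv().apply(np.asarray(P,float)-c['origin'])
    return np.c_[c['cx']-c['fx']*q[...,0]/q[...,2], c['cy']+c['fy']*q[...,1]/q[...,2]]
def crop(f,x,y,w,h,s):
    im=cv2.imread(f)[y:y+h,x:x+w]; return cv2.resize(im,None,fx=s,fy=s,interpolation=cv2.INTER_CUBIC)
E
python3 - <<'E'
from h import *
# chest: side/top
a=crop("pics/side0.png",255,190,133,100,3); b=crop("pics/top0.png",260,195,147,90,2.72)
c=crop("pics/side0.png",375,155,80,100,3); d=crop("pics/top0.png",425,230,130,90,3)
o=np.zeros((600,800,3),np.uint8)
o[:300,:399]=a; o[:245,400:800]=b[:245,:400]; o[300:,:240]=c; o[300:570,400:790]=d
cv2.imwrite("pics/c1.png",o)
o=np.zeros((400,800,3),np.uint8)
o[:300,:360]=crop("pics/side0.png",215,310,60,50,6); o[:390,400:760]=crop("pics/top0.png",160,228,60,65,6)
cv2.imwrite("pics/c2.png",o)
E
```

```text
(no output)
```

View pics/c1.png

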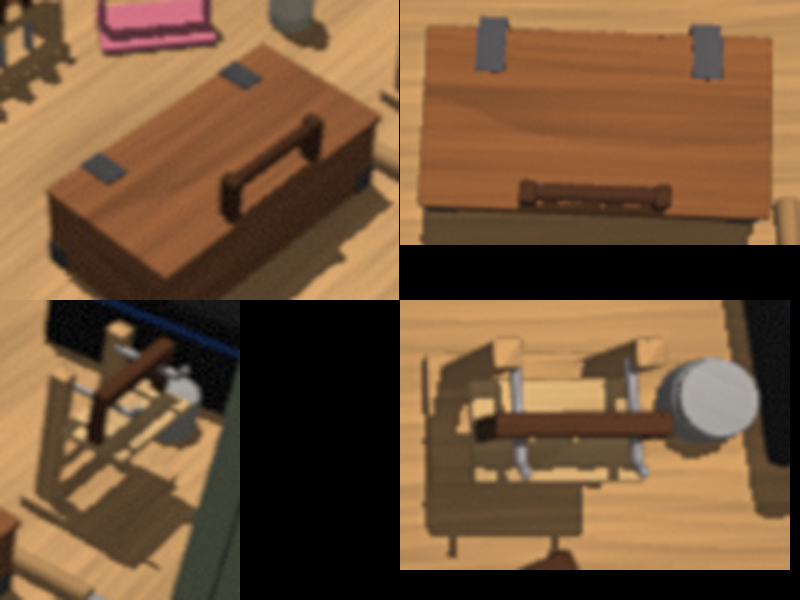

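View pics/c2.png

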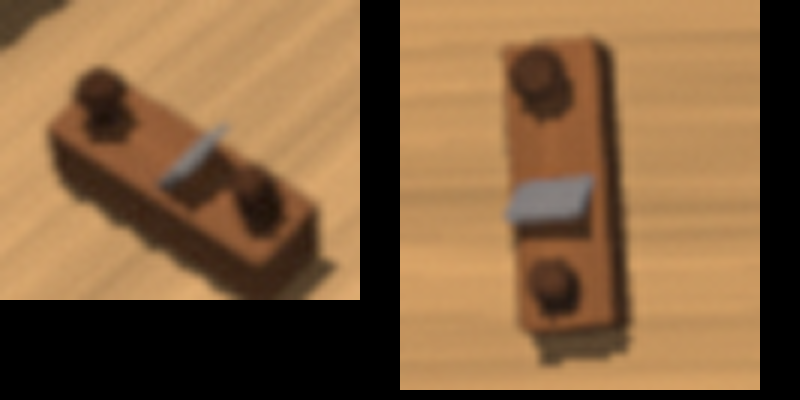

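The close crops confirm the choices: the dark bar sits on both prongs with the tin beside its right end, and the plane has a knob, an iron and a stub. Now I'll triangulate.

```bash
python3 - <<'E'
from h import *
S=lambda x,y:(255+x/3,190+y/3); T=lambda x,y:(260+(x-400)/2.72,195+y/2.72)
S2=lambda x,y:(375+x/3,155+(y-300)/3); T2=lambda x,y:(425+(x-400)/3,230+(y-300)/3)
S3=lambda x,y:(215+x/6,310+y/6); T3=lambda x,y:(160+(x-400)/6,228+y/6)
def show(n,l):
    print(n); 
    for a,b in l: print(' ',*tri(a,b))
show('lid L-back,L-front,R-front,R-back',[(S(50,188),T(427,27)),(S(165,277),T(418,207)),(S(378,120),T(770,217)),(S(263,45),T(771,38))])
show('handle L,R',[(S(232,180),T(529,190)),(S(313,122),T(661,193))])
show('float bar L,R',[(S2(100,402),T2(497,424)),(S2(170,345),T2(672,424))])
show('plane topcorners',[(S3(50,130),T3(503,45)),(S3(262,262),T3(522,328)),(S3(318,208),T3(612,322))])
print('posts', tri(S2(119,328),T2(507,352)), 'prong tip',atz('top',T2(523,470),200),atz('top',T2(640,470),200))
print('post tops top z205',atz('top',T2(508,355),205),atz('top',T2(650,353),205))
print('float bar top @212',atz('top',T2(497,424),212),atz('top',T2(672,424),212))
print('plane@40',[atz('top',T3(*p),40) for p in[(503,45),(595,38),(522,328),(612,322)]])
print('lid@112',[atz('top',T(*p),112) for p in[(427,27),(771,38),(418,207),(770,217)]])
print('tin@55',atz('top',T2(718,398),55),'chisel tip@26',atz('top',(403,268),26))
print('glue@170',atz('top',(462,173),170))
E
```

```text
lid L-back,L-front,R-front,R-back
  [634.  137.7 114.2] 1.1
  [454.6 150.9 112. ] 5.5
  [ 435.6 -200.1   99.2] 5.2
  [ 615.1 -211.1  106.2] 1.3
handle L,R
  [462.4  37.9 162.3] 2.2
  [454.5 -89.2 161.7] 1.3
float bar L,R
  [ 432.  -340.1  197.5] 1.8
  [ 427.3 -484.8  201.7] 1.1
plane topcorners
  [568.9 416.7  35. ] 0.5
  [432.5 404.4  38. ] 0.6
  [434.9 362.8  34.6] 2.2
posts (array([ 455.6, -339. ,  294.3]), np.float64(56.7)) prong tip [ 392.2 -358.6  200. ] [ 389.5 -455.6  200. ]
post tops top z205 [ 488.3 -352.   205. ] [ 486.6 -471.1  205. ]
float bar top @212 [ 430.2 -336.4  212. ] [ 426.2 -480.9  212. ]
plane@40 [array([568.4, 415.4,  40. ]), array([570.5, 370.9,  40. ]), array([432.1, 403.6,  40. ]), array([433.7, 360.8,  40. ])]
lid@112 [array([635. , 138.3, 112. ]), array([ 613.3, -210.4,  112. ]), array([452.2, 149.4, 112. ]), array([ 432.5, -199.5,  112. ])]
tin@55 [ 459.6 -589.8   55. ] chisel tip@26 [ 457.  -234.2   26. ]
glue@170 [ 694.  -380.5  170. ]
```

```bash
cat >> h.py <<'E'
def rows(cur,targets):
    """cur=(x,y,z,yaw) commanded, tool down; targets same -> rows rounded"""
    r0=R.from_euler('xyz',[180,0,cur[3]],degrees=True)
    for t in targets:
        rt=R.from_euler('xyz',[180,0,t[3]],degrees=True)
        print([float(v)+0 for v in np.round((r0.inv()*rt).as_rotvec(degrees=True),1)]+[float(v) for v in np.round(r0.inv().apply(np.array(t[:3])-cur[:3]),1)])
HIN=np.array([624.2,-36,100]); YC=-3.5
xh=np.array([np.cos(np.radians(YC)),np.sin(np.radians(YC)),0]); yh=np.array([-xh[1],xh[0],0])
CH=HIN-90*xh-[0,0,100]
E
python3 - <<'E'
from h import *
c=(127.055,-560.807,175.976,12.765)
h=HIN-170*xh+[0,0,57]; print(h, CH, CH+69*yh, CH-99*yh)
rows(c,[(127,-561,270,12.765),(h[0],h[1],270,86.5),(h[0],h[1],h[2]-19,86.5)])
E
```

```text
[454.51708427 -25.62174828 157.        ] [534.36786814 -30.50563144   0.        ] [538.58021737  38.36566965   0.        ] [ 528.32406273 -129.32097649    0.        ]
[0.0, 0.0, 0.0, -0.1, 0.2, -94.0]
[0.0, 0.0, -73.7, 437.6, -449.6, -94.0]
[0.0, 0.0, -73.7, 437.6, -449.6, 38.0]
```

Emit:
carry_out(
  commands=[
    [0,0,0,0,0,-47,0.2],
    [0,0,0,0,0,-94,0.2],
    [0,0,-7,44,-45,-94,0.2],
    [0,0,-15,88,-90,-94,0.2],
    [0,0,-22,131,-135,-94,0.2],
    [0,0,-29,175,-180,-94,0.2],
    [0,0,-37,219,-225,-94,0.2],
    [0,0,-44,263,-270,-94,0.2],
    [0,0,-52,306,-315,-94,0.2],
    [0,0,-59,350,-360,-94,0.2],
    [0,0,-66,394,-405,-94,0.2],
    [0,0,-73.7,437.6,-449.6,-94,0.2],
    [0,0,-73.7,437.6,-449.6,-94,0.2],
    [0,0,-73.7,437.6,-449.6,-94,0.2],
    [0,0,-73.7,437.6,-449.6,-60,0.2],
  ],
)

```text
time_s: 1.6
ee_pos: [458.9, -22.7, 238.8]
ee_rot: [179.4, -0.0, 86.6]
force: [1.3, -0.9, 0.1]
gripper_width: 54.7
gripper_force: 0.0
```

```bash
python3 - <<'E'
from h import *
s=state(); print(s['ee_pos'],s['ee_rot'],s['gripper_width'],s['qpos'])
a=grab_frame("side")[:,:,::-1];b=grab_frame("top")[:,:,::-1]
cv2.imwrite("pics/s1.png",a);cv2.imwrite("pics/t1.png",b)
o=np.hstack([cv2.resize(a[170:310,255:395],None,fx=2.8,fy=2.8),cv2.resize(b[180:320,260:400],None,fx=2.8,fy=2.8)]);cv2.imwrite("pics/c3.png",o)
E
```

```text
[458.88632398 -22.68561291 238.83070669] [ 1.79433972e+02 -4.22272447e-02  8.66355205e+01] 54.679299968697705 [-4.30637003e+00  5.29322392e+00  9.75271320e+01  5.29626818e-02
  7.66143918e+01 -9.53688822e-01]
```

View pics/c3.png

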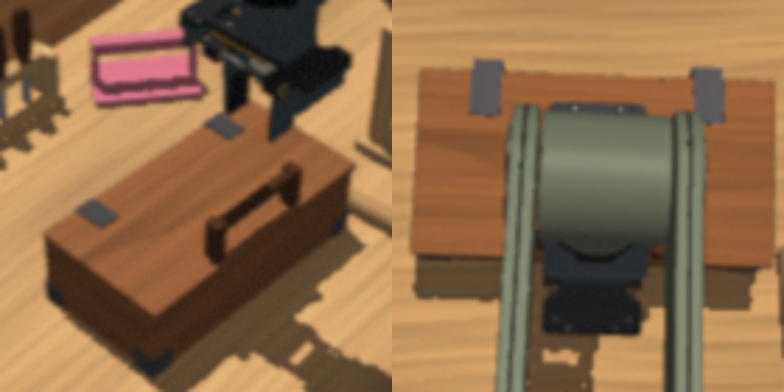

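The fingers are open above the lid, straddling the line of the handle bar (side crop: bar (205..300, 240..170), fingers (235,90) and (280,125)). I'll settle, then descend.

Emit:
carry_out(
  commands=[
    [0,0,0,0,0,0,0.2],
    [0,0,0,0,0,0,0.2],
    [0,0,0,0,0,33,0.2],
    [0,0,0,0,0,66,0.2],
    [0,0,0,0,0,98,0.2],
    [0,0,0,0,0,98,0.2],
    [0,0,0,0,0,98,0.2],
  ],
)

```text
time_s: 2.4
ee_pos: [455.1, -26.6, 139.3]
ee_rot: [179.9, 0.0, 86.4]
force: [-0.3, 0.0, 0.5]
gripper_width: 54.8
gripper_force: 0.0
```

Emit:
carry_out(
  commands=[
    [0,0,0,0,0,0,-1],
    [0,0,0,0,0,0,-1],
    [0,0,0,0,0,0,-1],
    [0,0,0,0,0,0,-1],
    [0,0,0,0,0,0,-1],
    [0,0,0,0,0,0,-1],
    [0,0,0,0,0,0,-1],
  ],
  force=20,
)

```text
time_s: 3.1
ee_pos: [454.5, -25.6, 137.9]
ee_rot: [-180.0, 0.0, 86.5]
force: [0.4, -0.7, -0.5]
gripper_width: 1.9
gripper_force: 0.0
```

```bash
python3 - <<'E'
from h import *
s=state(); print(s['ee_pos'],s['gripper_width'],s['force'])
# arc in tool axes: tool y=+xh, z=down
for t in np.arange(0,99,5):
    a=np.radians(18.54+t); print(t,np.round([179.3*(np.cos(np.radians(18.54))-np.cos(a)), -179.3*(np.sin(a)-np.sin(np.radians(18.54)))],0))
E
```

```text
[454.45908724 -25.58091542 137.89391082] 1.9478441458260372 [ 0.40323644 -0.71176101 -0.52286908]
0 [ 0. -0.]
5 [  6. -15.]
10 [ 12. -29.]
15 [ 21. -42.]
20 [ 30. -55.]
25 [ 40. -67.]
30 [ 51. -77.]
35 [ 63. -87.]
40 [ 76. -96.]
45 [  90. -104.]
50 [ 104. -110.]
55 [ 119. -115.]
60 [ 134. -119.]
65 [ 150. -121.]
70 [ 165. -122.]
75 [ 181. -122.]
80 [ 197. -120.]
85 [ 212. -117.]
90 [ 227. -113.]
95 [ 242. -107.]
```

The fingers closed on nothing, so I'll look.

```bash
python3 - <<'E'
from h import *
a=grab_frame("side")[:,:,::-1];b=grab_frame("top")[:,:,::-1]
cv2.imwrite("pics/s2.png",a);cv2.imwrite("pics/t2.png",b)
s=state();print(s['ee_pos'],s['gripper_width'],s['gripper_force'])
print(proj("side",[s['ee_pos'],[454.5,-25.6,157]]),proj("top",[s['ee_pos'],[454.5,-25.6,157]]))
o=np.hstack([cv2.resize(a[200:280,300:380],None,fx=5,fy=5),cv2.resize(b[230:310,290:370],None,fx=5,fy=5)]);cv2.imwrite("pics/c4.png",o)
E
```

```text
[454.45455232 -25.6015708  137.87852744] 0.06951030816452586 0.0
[[346.78336295 246.15311625]
 [347.06553477 241.84734827]] [[331.46441846 267.6500442 ]
 [331.62680503 267.01396998]]
```

View pics/c4.png

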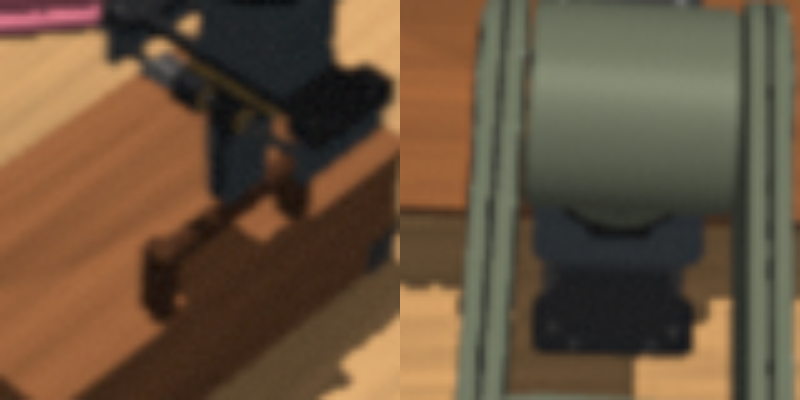

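```bash
python3 - <<'E'
from h import *
print("tips mid seen (347,214.6) pred", proj("side",[[458.9,-22.7,238.8],[455,-26,237]]))
x=np.array([458.9,-22.7,238.8]); print(proj("side",[x+27*xh,x-27*xh]))
# direction sensitivities at handle, side px per 10mm
p=np.array([454.5,-25.6,157]); print(proj("side",[p+[10,0,0],p+[0,10,0],p+[0,0,10]])-proj("side",[p]))
a=cv2.imread("pics/s2.png"); cv2.imwrite("pics/c5.png",cv2.resize(a[205:265,315:375],None,fx=10,fy=10,interpolation=cv2.INTER_CUBIC))
E
```

```text
tips mid seen (347,214.6) pred [[346.67433364 222.54369157]
 [348.2953179  222.99470912]]
[[340.18388559 218.5116086 ]
 [353.27232486 226.64258394]]
[[-2.4621294  -1.41327839]
 [-1.93008122  1.63649381]
 [ 0.15532415 -2.27458456]]
```

View pics/c5.png

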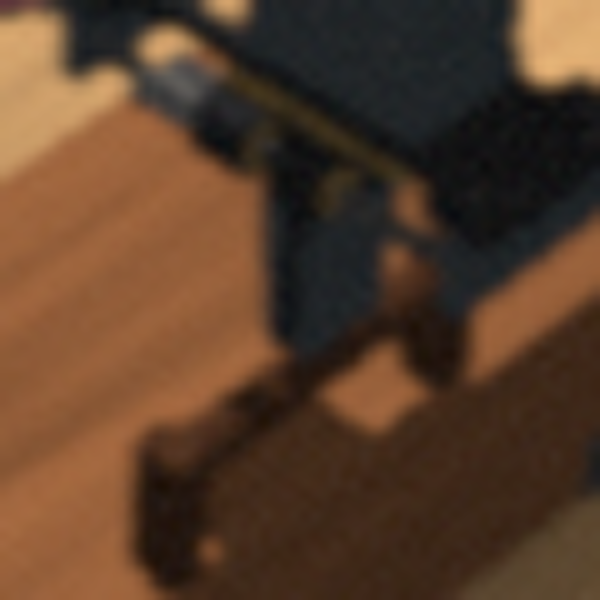

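```bash
python3 - <<'E'
from h import *
print("top body pred at z 300,340",proj("top",[[455.5,-25.5,300],[455.5,-25.5,340]]), "seen t1 cols314-350 rows217-300")
print(proj("top",[[0,0,0]]),proj("side",[[0,0,0]]), state()['qpos'])
a=cv2.imread("pics/top0.png")[330:480,280:640]; b=cv2.imread("pics/side0.png")[70:220,440:600]
b=cv2.resize(b,None,fx=2.5,fy=2.5);a=cv2.resize(a,None,fx=2.2,fy=2.2)
o=np.zeros((330+270,800,3),np.uint8); o[:330,:792]=a; o[330:,:400]=b[105:375]
cv2.imwrite("pics/c6.png",o)
print('start tcp', proj("top",[[127,-560.5,175.5]]),proj("side",[[127,-560.5,175.5]]))
E
```

```text
top body pred at z 300,340 [[332.96711533 261.29525302]
 [333.42127779 259.55276045]] seen t1 cols314-350 rows217-300
[[326.50952896 435.52444937]] [[459.96455067 353.98952756]] [-4.66743540e+00  9.29432697e+00  1.07868537e+02 -6.33720168e-03
  6.28454675e+01 -1.13487031e+00]
start tcp [[553.81090775 393.37617965]] [[516.95706224 200.28684612]]
```

View pics/c6.png

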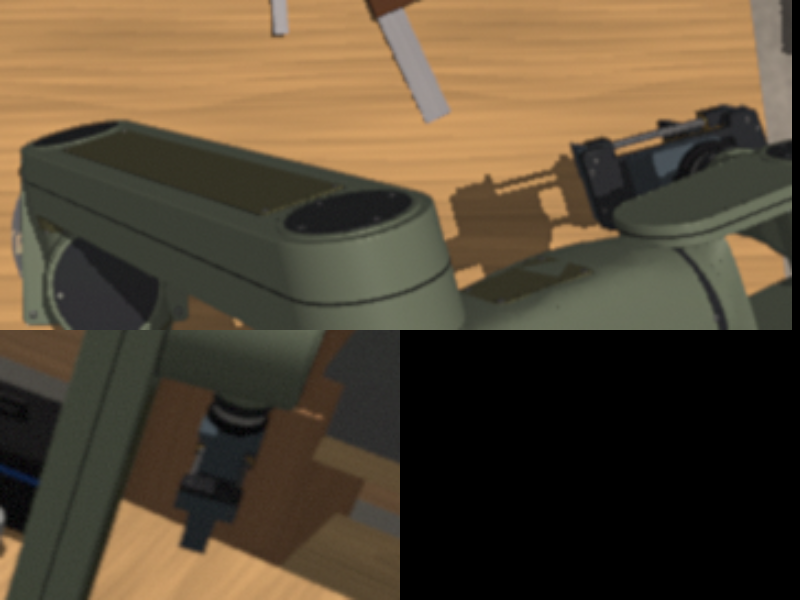

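Checking against the images: the gripper's xy agrees with the top view. In the side view the fingertips appear about 8 px, or about 35 mm, higher than the reported TCP. I'll test this with a careful descent while watching the force.

Emit:
carry_out(
  commands=[
    [0,0,0,0,0,-40,-1],
    [0,0,0,0,0,-40,0.2],
    [0,0,0,0,0,-40,0.2],
    [0,0,0,0,0,-40,0.2],
    [0,0,0,0,0,-40,0.2],
    [0,0,0,0,0,-40,0.2],
    [0,0,0,0,0,-40,0.2],
    [0,0,0,0,0,-15,0.2],
    [0,0,0,0,0,5,0.2],
    [0,0,0,0,0,14,0.2],
    [0,0,0,0,0,20,0.2],
    [0,0,0,0,0,20,0.2],
    [0,0,0,0,0,20,0.2],
  ],
)

```text
time_s: 4.5
ee_pos: [455.2, -25.7, 118.6]
ee_rot: [179.9, 0.0, 86.5]
force: [0.2, -0.5, 0.1]
gripper_width: 54.5
gripper_force: 0.0
```

Emit:
carry_out(
  commands=[
    [0,0,0,0,0,3,0.2],
    [0,0,0,0,0,6,0.2],
    [0,0,0,0,0,9,0.2],
    [0,0,0,0,0,9,0.2],
  ],
)

```text
time_s: 4.9
ee_pos: [454.2, -25.6, 108.6]
ee_rot: [-180.0, 0.0, 86.5]
force: [-0.1, -0.1, 0.8]
gripper_width: 55.0
gripper_force: 0.0
```

Emit:
carry_out(
  commands=[
    [0,0,0,0,0,3,0.2],
    [0,0,0,0,0,6,0.2],
    [0,0,0,0,0,6,-1],
    [0,0,0,0,0,6,-1],
    [0,0,0,0,0,6,-1],
    [0,0,0,0,0,6,-1],
    [0,0,0,0,0,6,-1],
    [0,0,0,0,0,6,-1],
  ],
  force=20,
)

```text
time_s: 5.7
ee_pos: [457.7, -25.9, 103.4]
ee_rot: [179.6, 0.0, 86.4]
force: [6.8, -0.2, -5.1]
gripper_width: 17.9
gripper_force: 20.0
```

The bar is held (17.9 mm), so the real tips sit about 35 mm above the reported TCP and the bar is about 3 mm further in x. Now I'll follow the lid's arc.

Emit:
carry_out(
  commands=[
    [0,0,0,0,3,0,-1],
    [0,0,0,0,9,-15,-1],
    [0,0,0,0,15,-29,-1],
    [0,0,0,0,24,-42,-1],
    [0,0,0,0,33,-55,-1],
    [0,0,0,0,43,-67,-1],
    [0,0,0,0,54,-77,-1],
    [0,0,0,0,66,-87,-1],
    [0,0,0,0,79,-96,-1],
    [0,0,0,0,93,-104,-1],
    [0,0,0,0,93,-104,-1],
    [0,0,0,0,93,-104,-1],
  ],
)

```text
time_s: 6.9
ee_pos: [545.4, -31.7, 208.7]
ee_rot: [-179.8, 0.1, 86.5]
force: [-5.2, -0.9, 11.3]
gripper_width: 17.2
gripper_force: 20.0
```

Emit:
carry_out(
  commands=[
    [0,0,0,0,14,-6,-1],
    [0,0,0,0,29,-11,-1],
    [0,0,0,0,44,-15,-1],
    [0,0,0,0,60,-17,-1],
    [0,0,0,0,75,-18,-1],
    [0,0,0,0,91,-18,-1],
    [0,0,0,0,107,-16,-1],
    [0,0,0,0,122,-13,-1],
    [0,0,0,0,137,-9,-1],
    [0,0,0,0,145,-6,-1],
    [0,0,0,0,152,-3,-1],
    [0,0,0,0,156,-1,-1],
    [0,0,0,0,156,-1,-1],
  ],
)

```text
time_s: 8.2
ee_pos: [702.9, -42.0, 207.3]
ee_rot: [-179.9, 0.1, 86.4]
force: [-1.3, -5.1, -1.5]
gripper_width: 17.5
gripper_force: 20.0
```

Emit:
carry_out(
  commands=[
    [0,0,0,0,2,1,-1],
    [0,0,0,0,4,2,-1],
    [0,0,0,0,6,3,-1],
    [0,0,0,0,6,3,-1],
    [0,0,0,0,6,3,-1],
  ],
)

```text
time_s: 8.7
ee_pos: [704.9, -42.1, 206.2]
ee_rot: [-179.6, 0.1, 86.4]
force: [-10.5, -5.0, 5.7]
gripper_width: 17.4
gripper_force: 20.0
```

Emit:
carry_out(
  commands=[
    [0,0,0,0,-3,0,-1],
    [0,0,0,0,-3,0,-0.34],
    [0,0,0,0,-3,0,-0.34],
    [0,0,0,0,-3,0,-0.34],
    [0,0,0,0,-3,-20,-0.34],
    [0,0,0,0,-3,-50,-0.34],
    [0,0,0,0,-3,-90,-0.34],
    [0,0,0,0,-3,-90,-0.34],
  ],
)

```text
time_s: 9.5
ee_pos: [708.6, -40.5, 301.5]
ee_rot: [179.3, -0.0, 86.5]
force: [-0.4, 0.3, 0.2]
gripper_width: 29.9
gripper_force: 0.0
```

```bash
python3 - <<'E'
from h import *
s=state(); print(s['ee_pos'],s['ee_rot'],s['gripper_width'],s['qpos'])
a=grab_frame("side")[:,:,::-1];b=grab_frame("top")[:,:,::-1]
cv2.imwrite("pics/s3.png",a);cv2.imwrite("pics/t3.png",b)
print(proj("side",[s['ee_pos'],s['ee_pos']+[0,0,35]]))
# 800x600: left side crop chest, right top crop
o=np.zeros((600,800,3),np.uint8)
o[:400,:]=0
o[0:400,0:400]=cv2.resize(a[150:310,250:410],(400,400),interpolation=cv2.INTER_CUBIC)
o[0:400,400:800]=cv2.resize(b[170:310,260:400],(400,400),interpolation=cv2.INTER_CUBIC)
cv2.imwrite("pics/c7.png",o[:400])
E
```

```text
[708.55021832 -40.54547308 301.54101538] [ 1.79310535e+02 -4.37957430e-02  8.65082574e+01] 29.87103596762047 [-4.23126783e+00  2.90912212e+01  5.50176491e+01  5.29054220e-02
  9.52022849e+01 -7.34147955e-01]
[[290.44809136 171.88772412]
 [290.20604307 163.0216737 ]]
```

View pics/c7.png

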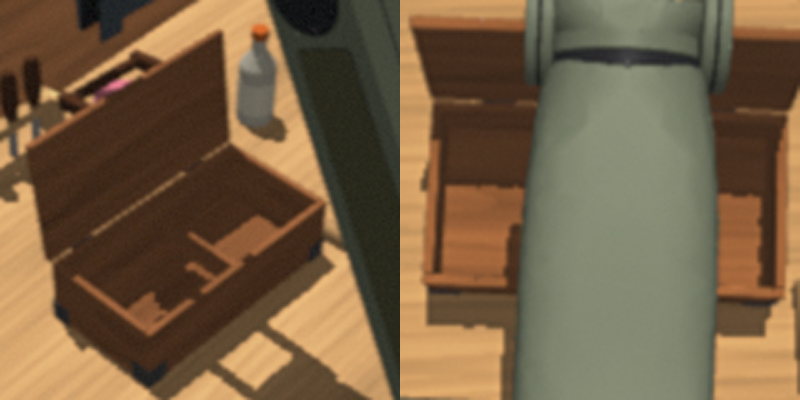

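The lid leans back on its stop and stays there (side crop: top edge (30,145) to (220,35)), and the fingers are clear above it. Next I'll work out the moves, including a touch-off on the free bench to pin down the height offset.

```bash
python3 - <<'E'
from h import *
S=lambda x,y:(250+x/2.5,150+y/2.5); T=lambda x,y:(260+(x-400)/2.857,170+y/2.857)
print(tri(S(150,333),T(428,285)),tri(S(325,205),T(783,297)))
print([atz('top',T(*p),100) for p in[(428,285),(783,297),(433,103),(785,112)]])
rows((706.05,-41,294.976,86.5),[(340,-130,295,86.5),(340,-130,20,86.5)])
E
```

```text
(array([459.7, 144. ,  98.4]), np.float64(6.8)) (array([ 437.6, -196.7,   91.1]), np.float64(3.2))
[array([456.6, 142. , 100. ]), array([ 435.7, -196.2,  100. ]), array([634.3, 135. , 100. ]), array([ 615.2, -207.8,  100. ])]
[0.0, 0.0, 0.0, -111.2, -359.9, -0.0]
[0.0, 0.0, 0.0, -111.2, -359.9, 275.0]
```

Emit:
carry_out(
  commands=[
    [0,0,0,0,0,0,-1],
    [0,0,0,-14,-45,0,-1],
    [0,0,0,-28,-90,0,-1],
    [0,0,0,-42,-135,0,-1],
    [0,0,0,-56,-180,0,-1],
    [0,0,0,-70,-225,0,-1],
    [0,0,0,-84,-270,0,-1],
    [0,0,0,-98,-315,0,-1],
    [0,0,0,-111,-360,0,-1],
    [0,0,0,-111,-360,48,-1],
    [0,0,0,-111,-360,96,-1],
    [0,0,0,-111,-360,144,-1],
    [0,0,0,-111,-360,192,-1],
    [0,0,0,-111,-360,240,-1],
    [0,0,0,-111,-360,270,-1],
    [0,0,0,-111,-360,290,-1],
    [0,0,0,-111,-360,300,-1],
    [0,0,0,-111,-360,300,-1],
    [0,0,0,-111,-360,300,-1],
  ],
)

```text
time_s: 11.5
ee_pos: [339.2, -129.4, -5.4]
ee_rot: [-179.9, -0.0, 86.5]
force: [0.0, -0.4, 1.2]
gripper_width: 0.2
gripper_force: 0.0
```

Emit:
carry_out(
  commands=[
    [0,0,0,0,0,3,-1],
    [0,0,0,0,0,6,-1],
    [0,0,0,0,0,9,-1],
    [0,0,0,0,0,12,-1],
    [0,0,0,0,0,14,-1],
    [0,0,0,0,0,16,-1],
    [0,0,0,0,0,18,-1],
    [0,0,0,0,0,18,-1],
  ],
)

```text
time_s: 12.3
ee_pos: [339.7, -129.7, -23.3]
ee_rot: [-180.0, -0.0, 86.5]
force: [0.3, -0.0, 1.5]
gripper_width: 0.1
gripper_force: 0.0
```

Emit:
carry_out(
  commands=[
    [0,0,0,0,0,2,-1],
    [0,0,0,0,0,4,-1],
    [0,0,0,0,0,6,-1],
    [0,0,0,0,0,8,-1],
    [0,0,0,0,0,8,-1],
  ],
)

```text
time_s: 12.8
ee_pos: [339.6, -129.7, -31.3]
ee_rot: [-180.0, -0.0, 86.5]
force: [-0.1, 0.2, 0.2]
gripper_width: 0.5
gripper_force: 0.0
```

Emit:
carry_out(
  commands=[
    [0,0,0,0,0,2,-1],
    [0,0,0,0,0,4,-1],
    [0,0,0,0,0,6,-1],
    [0,0,0,0,0,6,-1],
  ],
)

```text
time_s: 13.2
ee_pos: [339.6, -129.7, -37.3]
ee_rot: [-180.0, -0.0, 86.5]
force: [0.6, -0.4, 0.2]
gripper_width: 0.8
gripper_force: 0.0
```

Emit:
carry_out(
  commands=[
    [0,0,0,0,0,2,-1],
    [0,0,0,0,0,4,-1],
    [0,0,0,0,0,4,-1],
  ],
)

```text
time_s: 13.5
ee_pos: [339.9, -129.8, -37.9]
ee_rot: [180.0, 0.0, 86.5]
force: [-9.5, 3.7, 53.4]
gripper_width: 0.7
gripper_force: 26.8
```

Touch-off is done: real tip height is the reported z plus 37.5 mm.

```bash
python3 - <<'E'
from h import *
rows((340,-129.8,-41,86.5),[(340,-130,200,86.5),(429,-410,200,88.5),(429,-410,145,88.5)])
E
```

```text
[0.0, 0.0, 0.0, -0.2, 0.0, -241.0]
[0.0, 0.0, -2.0, -274.2, 105.9, -241.0]
[0.0, 0.0, -2.0, -274.2, 105.9, -186.0]
```

Emit:
carry_out(
  commands=[
    [0,0,0,0,0,-40,0.2],
    [0,0,0,0,0,-90,0.2],
    [0,0,0,0,0,-140,0.2],
    [0,0,0,0,0,-190,0.2],
    [0,0,0,0,0,-241,0.2],
    [0,0,0,-40,15,-241,0.2],
    [0,0,0,-80,31,-241,0.2],
    [0,0,0,-120,46,-241,0.2],
    [0,0,-1,-160,62,-241,0.2],
    [0,0,-2,-200,77,-241,0.2],
    [0,0,-2,-240,93,-241,0.2],
    [0,0,-2,-274,106,-241,0.2],
    [0,0,-2,-274,106,-241,0.2],
    [0,0,-2,-274,106,-241,0.2],
    [0,0,-2,-274,106,-220,0.2],
    [0,0,-2,-274,106,-200,0.2],
    [0,0,-2,-274,106,-186,0.2],
    [0,0,-2,-274,106,-186,0.2],
    [0,0,-2,-274,106,-186,0.2],
  ],
)

```text
time_s: 15.4
ee_pos: [428.7, -408.9, 145.6]
ee_rot: [180.0, 0.0, 88.5]
force: [-0.3, -0.2, 0.0]
gripper_width: 54.7
gripper_force: 0.0
```

Emit:
carry_out(
  commands=[
    [0,0,0,0,0,0,-1],
    [0,0,0,0,0,0,-1],
    [0,0,0,0,0,0,-1],
    [0,0,0,0,0,0,-1],
    [0,0,0,0,0,0,-1],
    [0,0,0,0,0,0,-1],
  ],
  force=40,
)

```text
time_s: 16.0
ee_pos: [429.2, -410.0, 145.3]
ee_rot: [179.9, 0.0, 88.5]
force: [0.7, -0.2, 1.4]
gripper_width: 21.6
gripper_force: 40.0
```

Emit:
carry_out(
  commands=[
    [0,0,0,0,0,-8,-1],
    [0,0,0,0,0,-17,-1],
    [0,0,0,0,0,-25,-1],
    [0,0,0,0,0,-25,-1],
    [0,0,0,0,-20,-25,-1],
    [0,0,0,0,-40,-25,-1],
    [0,0,0,0,-60,-25,-1],
    [0,0,0,0,-80,-25,-1],
    [0,0,0,0,-100,-25,-1],
    [0,0,0,0,-115,-25,-1],
    [0,0,0,0,-115,-25,-1],
    [0,0,0,0,-115,-40,-1],
    [0,0,0,0,-115,-50,-1],
    [0,0,0,0,-115,-50,-1],
  ],
)

```text
time_s: 17.4
ee_pos: [315.1, -407.8, 196.6]
ee_rot: [179.8, 0.2, 88.5]
force: [0.1, -0.4, -2.3]
gripper_width: 21.7
gripper_force: 40.0
```

```bash
python3 - <<'E'
from h import *
s=state(); print(s['ee_pos'],s['gripper_width'],s['gripper_force'],s['force'])
c=(429-115,-409.9-3,195,88.5)
rows(c,[(518.9,42.2,195,86.5),(518.9,42.2,29,86.5)])
E
```

```text
[ 315.05742576 -407.83082025  196.62690569] 21.72369815305233 39.997435212135315 [ 0.14631801 -0.43071165 -2.25555215]
[0.0, 0.0, 2.0, 460.3, 192.9, 0.0]
[0.0, 0.0, 2.0, 460.3, 192.9, 166.0]
```

Emit:
carry_out(
  commands=[
    [0,0,0,20,8,0,-1],
    [0,0,0,50,21,0,-1],
    [0,0,0,85,36,0,-1],
    [0,0,0,120,51,0,-1],
    [0,0,0,155,66,0,-1],
    [0,0,0,190,81,0,-1],
    [0,0,0,225,96,0,-1],
    [0,0,0,260,110,0,-1],
    [0,0,0,295,125,0,-1],
    [0,0,1,330,140,0,-1],
    [0,0,1,365,155,0,-1],
    [0,0,2,400,170,0,-1],
    [0,0,2,430,183,0,-1],
    [0,0,2,454,193,0,-1],
    [0,0,2,454,193,0,-1],
    [0,0,2,454,193,0,-1],
    [0,0,2,454,193,0,-1],
  ],
)

```text
time_s: 19.1
ee_pos: [518.4, 41.4, 194.6]
ee_rot: [-180.0, 0.0, 86.4]
force: [-1.1, 0.3, -3.4]
gripper_width: 21.7
gripper_force: 40.0
```

```bash
python3 - <<'E'
from h import *
s=state(); print(s['ee_pos'],s['ee_rot'],s['gripper_width'],s['force'])
a=grab_frame("side")[:,:,::-1];b=grab_frame("top")[:,:,::-1]
cv2.imwrite("pics/s4.png",a);cv2.imwrite("pics/t4.png",b)
E
```

```text
[518.4215011   41.42780808 194.58602311] [-1.79950904e+02  3.50511313e-02  8.64489808e+01] 21.70552040421842 [-1.13766629  0.32266329 -3.40341673]
```

Emit:
carry_out(
  commands=[
    [0,0,0,0,0,15,-1],
    [0,0,0,0,0,35,-1],
    [0,0,0,0,0,55,-1],
    [0,0,0,0,0,75,-1],
    [0,0,0,0,0,95,-1],
    [0,0,0,0,0,115,-1],
    [0,0,0,0,0,132,-1],
    [0,0,0,0,0,145,-1],
    [0,0,0,0,0,153,-1],
    [0,0,0,0,0,157,-1],
    [0,0,0,0,0,157,-1],
  ],
)

```text
time_s: 20.3
ee_pos: [518.9, 41.6, 37.9]
ee_rot: [-180.0, 0.0, 86.4]
force: [-0.2, 0.1, -3.7]
gripper_width: 21.8
gripper_force: 40.0
```

Emit:
carry_out(
  commands=[
    [0,0,0,0,0,2,-1],
    [0,0,0,0,0,4,-1],
    [0,0,0,0,0,6,-1],
    [0,0,0,0,0,7,-1],
    [0,0,0,0,0,7,-1],
  ],
)

```text
time_s: 20.8
ee_pos: [519.2, 41.4, 32.4]
ee_rot: [179.9, 0.0, 86.5]
force: [-2.0, -3.3, 6.9]
gripper_width: 21.9
gripper_force: 40.0
```

Emit:
carry_out(
  commands=[
    [0,0,0,0,0,0,-1],
    [0,0,0,0,0,0,-0.2],
    [0,0,0,0,0,-1,-0.1],
    [0,0,0,0,0,-1,-0.1],
    [0,0,0,0,0,-1,-0.1],
    [0,0,0,0,0,-10,-0.1],
    [0,0,0,0,0,-40,-0.1],
    [0,0,0,0,0,-85,-0.1],
    [0,0,0,0,0,-135,-0.1],
    [0,0,0,0,0,-180,-0.1],
    [0,0,0,0,0,-180,-0.1],
  ],
)

```text
time_s: 21.9
ee_pos: [523.0, 42.3, 218.5]
ee_rot: [179.2, -0.1, 86.5]
force: [-0.4, 0.1, -0.4]
gripper_width: 41.3
gripper_force: 0.0
```

```bash
python3 - <<'E'
from h import *
s=state(); print(s['ee_pos'],s['ee_rot'],s['gripper_width'],s['force'])
# cmd now
c=(518.9,42.2,195-157-7+180,86.5)
P=np.array([501,388]); rows(c,[(P[0],P[1],211,184.6),(P[0],P[1],15-37.5,184.6)])
E
```

```text
[523.03619715  42.31125395 218.47650015] [ 1.79155669e+02 -1.04733389e-01  8.64676852e+01] 41.290742415278785 [-0.37813086  0.05234342 -0.3521845 ]
[0.0, 0.0, -98.1, 344.1, -39.0, -0.0]
[0.0, 0.0, -98.1, 344.1, -39.0, 233.5]
```

Emit:
carry_out(
  commands=[
    [0,0,0,15,-2,0,0.6],
    [0,0,-8,35,-4,0,0.6],
    [0,0,-16,60,-7,0,0.6],
    [0,0,-24,90,-10,0,0.6],
    [0,0,-32,120,-14,0,0.6],
    [0,0,-40,150,-17,0,0.6],
    [0,0,-48,180,-20,0,0.6],
    [0,0,-56,210,-24,0,0.6],
    [0,0,-64,240,-27,0,0.6],
    [0,0,-72,270,-31,0,0.6],
    [0,0,-80,300,-34,0,0.6],
    [0,0,-88,330,-37,0,0.6],
    [0,0,-96,344,-39,0,0.6],
    [0,0,-98,344,-39,0,0.6],
    [0,0,-98,344,-39,0,0.6],
    [0,0,-98,344,-39,45,0.6],
    [0,0,-98,344,-39,90,0.6],
    [0,0,-98,344,-39,130,0.6],
    [0,0,-98,344,-39,130,0.6],
    [0,0,-98,344,-39,130,0.6],
  ],
)

```text
time_s: 23.9
ee_pos: [500.8, 387.7, 80.7]
ee_rot: [-180.0, -0.1, -175.6]
force: [-0.2, 0.2, 1.9]
gripper_width: 73.0
gripper_force: 0.0
```

```bash
python3 - <<'E'
from h import *
s=state(); print(s['ee_pos'],s['ee_rot'],s['gripper_width'],s['force'])
a=grab_frame("side")[:,:,::-1];b=grab_frame("top")[:,:,::-1]
cv2.imwrite("pics/s5.png",a);cv2.imwrite("pics/t5.png",b)
o=np.zeros((600,800,3),np.uint8)
o[:300,:400]=cv2.resize(a[180:330,220:420],(400,300)); o[:300,400:]=cv2.resize(b[180:300,250:410],(400,300))
o[300:,:400]=cv2.resize(a[270:390,180:340],(400,300)); o[300:,400:]=cv2.resize(b[200:320,130:290],(400,300))
cv2.imwrite("pics/c8.png",o)
E
```

```text
[500.80460738 387.66700328  80.7042736 ] [-1.79952933e+02 -8.25962687e-02 -1.75576287e+02] 73.01240928020029 [-0.19540513  0.21071241  1.88490509]
```

View pics/c8.png

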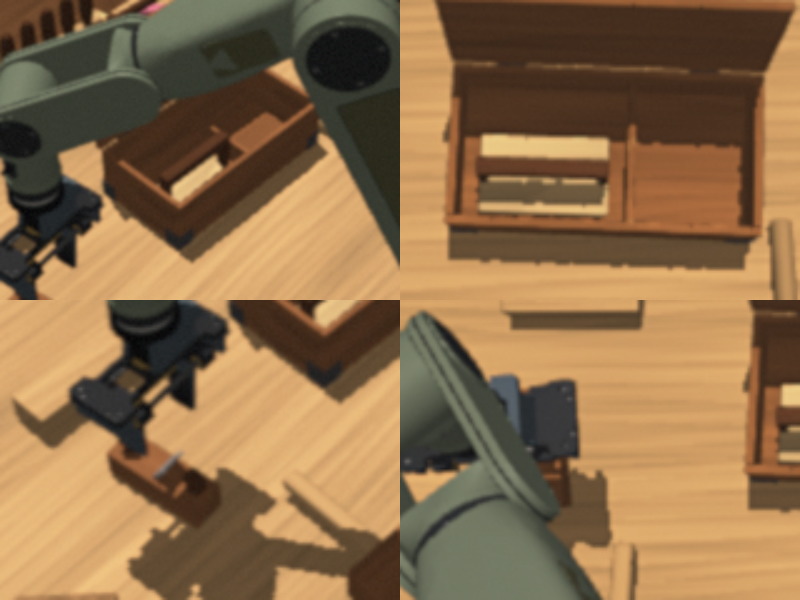

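The float lies flat in the wide bay (top crop (545,175)), the lid is open and the fingers straddle the plane. I'll descend and grip.

Emit:
carry_out(
  commands=[
    [0,0,0,0,0,30,0.6],
    [0,0,0,0,0,60,0.6],
    [0,0,0,0,0,85,0.6],
    [0,0,0,0,0,98,0.6],
    [0,0,0,0,0,103,0.6],
    [0,0,0,0,0,103,0.6],
    [0,0,0,0,0,103,0.6],
    [0,0,0,0,0,103,-1],
    [0,0,0,0,0,103,-1],
    [0,0,0,0,0,103,-1],
    [0,0,0,0,0,103,-1],
    [0,0,0,0,0,103,-1],
  ],
  force=45,
)

```text
time_s: 25.2
ee_pos: [501.6, 388.8, -21.6]
ee_rot: [179.9, 0.1, -175.6]
force: [-1.7, 3.2, 1.6]
gripper_width: 45.8
gripper_force: 45.0
```

```bash
python3 - <<'E'
from h import *
s=state(); print(s['ee_pos'],s['ee_rot'],s['gripper_width'],s['force'])
T=lambda x,y:(250+(x-400)/2.5,180+y/2.5)
print(proj("top",[[530.5,-129.8,12]]),"bay floor mid", T(691,170), atz("top",T(637,225),12), atz("top",T(741,229),12), atz('top',T(762,235),100),atz('top',T(447,228),100),atz('top',T(456,72),100),atz('top',T(764,80),100))
P=np.array([536.5,-31,0])-99*yh; print(P)
c=(500.8,387.9,-22,184.5)
rows(c,[(P[0],P[1],140,176.5),(P[0],P[1],-10,176.5)])
E
```

```text
[501.58659763 388.75799682 -21.58144156] [ 1.79901552e+02  7.21852815e-02 -1.75557768e+02] 45.78250346857996 [-1.68816998  3.23079023  1.60154592]
[[365.1634526  244.37144639]] bay floor mid (366.4, 248.0) [457.1 -67.3  12. ] [ 449.  -187.9   12. ] [ 435.5 -198.2  100. ] [452.8 144.7 100. ] [626.4 132.7 100. ] [ 607.2 -209.7  100. ]
[ 530.45619459 -129.81534504    0.        ]
[0.0, 0.0, 8.0, 11.1, -518.4, -162.0]
[0.0, 0.0, 8.0, 11.1, -518.4, -12.0]
```

Emit:
carry_out(
  commands=[
    [0,0,0,0,0,-15,-1],
    [0,0,0,0,0,-45,-1],
    [0,0,0,0,0,-85,-1],
    [0,0,0,0,0,-125,-1],
    [0,0,0,0,0,-165,-1],
    [0,0,0,0,-15,-170,-1],
    [0,0,1,1,-45,-170,-1],
    [0,0,2,2,-85,-170,-1],
    [0,0,3,3,-130,-170,-1],
    [0,0,4,4,-175,-170,-1],
    [0,0,5,5,-220,-170,-1],
    [0,0,6,6,-265,-170,-1],
    [0,0,7,8,-310,-170,-1],
    [0,0,8,9,-355,-170,-1],
    [0,0,8,10,-400,-170,-1],
    [0,0,8,11,-445,-170,-1],
    [0,0,8,12,-485,-170,-1],
    [0,0,8,12.5,-517,-170,-1],
    [0,0,8,12.5,-517,-170,-1],
    [0,0,8,12.5,-517,-170,-1],
  ],
)

```text
time_s: 27.2
ee_pos: [526.4, -129.3, 145.4]
ee_rot: [179.9, -0.3, 176.3]
force: [0.0, 1.3, -5.5]
gripper_width: 46.1
gripper_force: 45.0
```

Emit:
carry_out(
  commands=[
    [0,0,0,0,0,0,-1],
    [0,0,0,0,0,15,-1],
    [0,0,0,0,0,40,-1],
    [0,0,0,0,0,55,-1],
    [0,0,0,0,0,55,-1],
  ],
)

```text
time_s: 27.7
ee_pos: [526.3, -126.9, 90.2]
ee_rot: [179.9, -0.4, 176.6]
force: [-0.2, 1.0, -5.7]
gripper_width: 45.7
gripper_force: 45.0
```

Emit:
carry_out(
  commands=[
    [0,0,0,-2,-2,0,-1],
    [0,0,0,-2,-2,12,-1],
    [0,0,0,-2,-2,30,-1],
    [0,0,0,-2,-2,48,-1],
    [0,0,0,-2,-2,64,-1],
    [0,0,0,-2,-2,78,-1],
    [0,0,0,-2,-2,86,-1],
    [0,0,0,-2,-2,90,-1],
    [0,0,0,-2,-2,90,-1],
  ],
)

```text
time_s: 28.6
ee_pos: [531.0, -130.8, 2.9]
ee_rot: [-180.0, 0.0, 176.5]
force: [-0.2, 0.2, -5.4]
gripper_width: 45.9
gripper_force: 45.0
```

Emit:
carry_out(
  commands=[
    [0,0,0,0,0,3,-1],
    [0,0,0,0,0,6,-1],
    [0,0,0,0,0,9,-1],
    [0,0,0,0,0,10,-1],
    [0,0,0,0,0,10,-1],
  ],
)

```text
time_s: 29.1
ee_pos: [530.8, -130.8, -7.2]
ee_rot: [-180.0, -0.0, 176.5]
force: [-0.0, 0.9, -5.8]
gripper_width: 45.8
gripper_force: 45.0
```

Emit:
carry_out(
  commands=[
    [0,0,0,0,0,1.5,-1],
    [0,0,0,0,0,3,-1],
    [0,0,0,0,0,4,-1],
    [0,0,0,0,0,4,-1],
  ],
)

```text
time_s: 29.5
ee_pos: [531.1, -130.9, -9.6]
ee_rot: [-180.0, 0.1, 176.5]
force: [-2.8, 0.3, 5.5]
gripper_width: 45.6
gripper_force: 45.0
```

Emit:
carry_out(
  commands=[
    [0,0,0,0,0,0,-1],
    [0,0,0,0,0,0,0.35],
    [0,0,0,0,0,0,0.35],
    [0,0,0,0,0,-1,0.35],
    [0,0,0,0,0,-1,0.35],
    [0,0,0,0,0,-12,0.35],
    [0,0,0,0,0,-45,0.35],
    [0,0,0,0,0,-90,0.35],
    [0,0,0,0,0,-140,0.35],
    [0,0,0,0,0,-190,0.35],
    [0,0,0,0,0,-220,0.35],
    [0,0,0,30,0,-220,0.35],
    [0,0,0,70,0,-220,0.35],
    [0,0,0,110,0,-220,0.35],
    [0,0,0,150,0,-220,0.35],
    [0,0,0,150,0,-220,0.35],
    [0,0,0,150,-50,-220,0.35],
    [0,0,0,150,-100,-220,0.35],
    [0,0,0,150,-150,-220,0.35],
    [0,0,0,150,-200,-220,0.35],
  ],
)

```text
time_s: 31.5
ee_pos: [369.1, -323.4, 209.9]
ee_rot: [-179.9, 0.1, 176.5]
force: [0.8, 0.7, -0.2]
gripper_width: 61.6
gripper_force: 0.0
```

```bash
python3 - <<'E'
from h import *
s=state(); print(s['ee_pos'],s['gripper_width'],s['force'],abs(s['qvel']).max())
b=grab_frame("top")[:,:,::-1]; a=grab_frame("side")[:,:,::-1]
cv2.imwrite("pics/t6.png",b);cv2.imwrite("pics/s6.png",a)
# numeric check (no views left): light/brown blob extents inside chest, other items vs start
t0=cv2.imread("pics/top0.png"); d=cv2.absdiff(t0,b).max(2)
for n,(x,y,w,h) in dict(offcut=(165,180,65,30),cork=(90,258,50,50),mallet=(190,295,50,82),chisel=(398,265,14,85),glue=(435,165,35,40),square=(445,312,42,75),tin=(512,245,35,40)).items(): print(n,d[y:y+h,x:x+w].mean().round(1))
t5=cv2.imread("pics/t5.png"); e=(cv2.absdiff(t5,b).max(2)>25)[180:300,250:410].astype(np.uint8)
n,l,st,ce=cv2.connectedComponentsWithStats(e)
for k in range(1,n):
    if st[k,4]>20: print(st[k]+[250,180,0,0,0],ce[k]+[250,180])
print(proj("top",[[531-69.9,-131+4.3+23,52],[531+69.9,-131-4.3+23,52],[531-69.9,-131+4.3-23,52],[531+69.9,-131-4.3-23,52]]))
E
```

```text
[ 369.123703   -323.40712629  209.85790422] 61.613373555354414 [ 0.75882342  0.72123974 -0.21622968] 48.24834485298244
offcut 14.1
cork 14.1
mallet 14.8
chisel 30.6
glue 12.1
square 60.1
tin 25.6
[364 220   8   7  34] [367.58823529 222.97058824]
[357 231  19  39 403] [364.93052109 247.5955335 ]
[363 255   9  10  80] [367.   259.65]
[[358.3120705  267.08893558]
 [359.26314735 218.44193404]
 [374.57814126 266.62937889]
 [375.26041121 217.9813342 ]]
```

Emit:
carry_out(
  commands=[
    [0,0,0,0,0,-20,0.35],
    [0,0,0,0,0,-20,0.35],
    [0,0,0,0,0,-20,0.35],
    [0,0,0,0,0,-20,0.35],
    [0,0,0,0,0,-20,0.35],
  ],
)

```text
time_s: 32.1
ee_pos: [368.7, -320.4, 228.4]
ee_rot: [180.0, -0.0, 176.5]
force: [-0.2, -1.0, 0.3]
gripper_width: 61.8
gripper_force: 0.0
```

```bash
python3 -c "
from workcell import *
s=state();print(s['time_s'],s['ee_pos'],s['force'],abs(s['qvel']).max());print(workorder.job_done())"
```

```text
32.1 [ 368.71803421 -320.37262098  228.43511001] [-0.24503617 -1.03145271  0.33766632] 0.24293950442026077
the job is handed in; nothing more can be done
None
```

I handed the job in at 32.1 s: the lid is open on its stop, the sanding float is flat in the wide bay and the hand plane is sole down in the narrow bay. No verdict came back, and I confirmed the plane's final position from image differences rather than by eye.

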